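# Press the card reader under the leaf spring of its charging dock

## Robot

A 6-joint arm with a two-finger parallel gripper is mounted at the origin on the work surface; the furniture and walls round the work are solid. World frame = base frame: x ahead of the robot, y to its left, z up, the work surface at z = 0. Lengths are in m, angles in degrees, forces in N, time in s.
With the tool pointing down it reaches from about 0.35 to 0.775 m from the base axis. Payload 7.3 kg.
Tool frame: the origin (TCP) lies on the centre line of the jaws, within the pads' length; the fingertips stand 14 mm ahead of it and the grasp point (between the pads) lies 5 mm behind it; z points along the fingers, y is the direction in which the jaws open and shut (so a half turn about z gives the same grasp; the last joint's range is limited). The gripper opens to 92 mm and grips with 3 to 60 N. Pads are 19 mm wide; open, the fingers measure 130 mm over their backs; the gripper's body (75 mm by 190 mm) begins 47 mm behind the grasp point.
Start: joints at [61.478, 19.595, 87.324, -0, 73.075, -8.365], TCP at [0.181, 0.493, 0.206] pointing down, gripper open.
Joint ranges: [-145.02, 145.02], [-44.19, 115.74], [2.07, 154.8], [-57.11, 237.11], [16.16, 152.29], [-177.93, 177.93]. Speed limits (degrees/s): [147.25, 147.25, 180, 180, 180, 180].

## Interface

Orientations are given as a 3x3 rotation matrix whose columns are the frame's x, y, z axes.
In Python, from station import manip gives the robot as it stands.
- The arm moves only by the tool play_rows, never from a script. Its argument "plan" is a list of rows, each an object with "xyz": the shift along the tool's x, y, z in mm, a list of three; "turn": the turn, a rotation vector about the tool's x, y, z in degrees, a list of three. A call has 1 to 5 rows; each row is the pose to reach, as a shift and turn from the pose commanded when the call began, along the tool's axes at that moment; what a row does not reach only later rows make up. A row lasts 1/12 s, in which the tool goes at most 41.7 mm and 7.16 degrees, less where a joint would pass 70% of its speed; a pose out of reach is approached as far as the arm can. A call with a gripper value outside its range is refused whole. "grip" is the opening, from 0 (shut) to 1 (fully open), set as the call begins (left out, the last holds). The fingers move at their own pace and stop on an object; "force" is the grip in N (left out, the last holds). Time passes only in rows, so rows that repeat a pose let the fingers close. It gives the time, the measured TCP pose, the force and the opening at its end, in the units of the state.
- manip.get_obs(): the state, without advancing time (a new reading comes with each control period).
- manip.read_camera(name): name is "side" or "top"; returns a dict with "image" (420x560x3 uint8, blue, green, red), "fx", "fy", "cx", "cy" (pixels), "k1" (the pictures are not rectified: a ray, as slopes to the right and down, at radius r is drawn at 1 + k1 r^2 times it, then the intrinsics apply), "T" (4x4, takes a point from camera to world coordinates). Camera axes: x right, y down, z forward; pixel columns grow to the right and rows downward; lengths in m; the calibration is good to about 2 mm. A picture is of the moment at which its call begins. There is no depth.
- manip.hand_in(): hands the job in, once; it reports no verdict.
The state is a dict: "time": time; "q": joint angles; "joint_velocities": joint speeds; "tau": joint torques, N m; "position": TCP position; "orientation": TCP orientation; "wrist_force": force on the tool from outside, world axes, zero at the start; "torque": the same for the moment, N m; "opening": finger opening in m.
Only numpy, scipy, OpenCV 4.12 (cv2) and the standard library are available. Lean on these libraries where they do the work, as an engineer would, in place of code of your own. Each camera call takes 0.05 s, during which the arm holds its last target.

## Task

Closing time: put the white card reader on charge. It lies flat on the front shelf of its dock; with the fingertips on top of it, slide it into the dock's mouth, press it down hard so that its nose pushes the bowed brass contacts down and dives under the steel leaf spring, and keep pressing while you slide it fully home against the backstop. Do not pick the reader up or tip it over, leave the other things on the counter where they are, and let go with the reader lying flat under the spring.

Things in the scene. Friction and masses are not known exactly. Their poses are not given: they have to be found in the camera images.
- dock: Charging dock, fixed: dark flat base 190 x 112 mm, 10 mm thick; its top is the slick bed (friction about 0.12). Origin: on the counter, under the middle of the channel's mouth; x points the way the reader goes in, z up. Along x: base from -105 to +85 mm, front shelf -105 to -27, contacts +10 to +41, leaf spring +38 to +71, backstop face at +69. Nothing on it is higher than 35 mm above the counter.
- mouth (a point): Middle of the channel's mouth, at bed height (10 mm above the counter), axes as the dock's. Aluminium guide rails 5 mm thick and 10 mm high (tops 20 mm above the counter, lower than the reader's top) run 72 mm apart from 4 mm before the mouth to the backstop; in front of that they flare to about 91 mm apart at 27 mm before the mouth.
- home (a point): Where the reader's centre is when it is fully home against the backstop: 35 mm in from the mouth on the centre line, 17 mm above the counter. Axes as the dock's. The backstop block behind it is 15 mm thick, its top 31 mm above the counter, and carries the leaf. At home the outer 35 mm of the reader stay uncovered in front of the leaf's tip.
- reader: Card reader: flat white square puck with rounded edges, 68 x 68 mm, 14 mm thick, about 0.1 kg, loose. Origin: centre of its underside, z up through its top. It starts on the front shelf (top 24 mm above the counter), centre 52 to 68 mm before the mouth and up to 6 mm off the centre line, its x axis within 0.15 rad of the dock's.
- leaf (a joint): Leaf spring, a 34 mm wide steel strip clamped on the backstop block, free end towards the mouth. Value: angle (rad) by which the free end is lifted, 0 at rest, about 0.07 with the reader under it. It gives at about 4 N and then holds the reader down with about 5 N. At rest its lowest line, 48 mm in from the mouth, is 22 mm above the counter, 2 mm below the top of a reader lying flat.
- leaf_tip (a point): Middle of the leaf's upturned tip, 38 mm in from the mouth, 25 mm above the counter at rest. A nose that is not pressed down is lifted by the contacts, butts against this tip and goes no further. Some 15 N from above, on the outer half of the reader, keep the nose low and give the fingertips grip enough to drag it in.
- contacts (a joint): Bowed brass charging contacts, three strips side by side in the bed. Value: m pressed down; 0 at rest (7 mm above the bed), 0.007 flush with the bed. Crest 23 to 31 mm in from the mouth, with sloping ends. Their spring pushes up with 1.3 N at rest and 2.3 N when flush.
- bell: Bystander: chrome service bell, 83 mm across, 62 mm high, loose. Origin: centre of its underside.
- jam: Bystander: jam jar, 62 mm across, 85 mm high, loose. Origin: centre of its underside.
- pad: Bystander: black order pad, 120 x 90 x 16 mm, with a marker lying on it, loose. Origin: centre of its underside.
- tape: Bystander: tan tape roll lying flat, 96 mm across, 25 mm high, loose. Origin: centre of its underside.

How it is judged (in metres and radians):
On the way, in this order (a step that is already met when the one before it is completed fails the run):
1. pressed down by the fingertips on its top, the reader has pushed the contacts down and its nose is under the tip of the leaf spring (x of reader in the frame of dock above 0.01 m and value of joint contacts above 0.004 m and contact force between the fingers and reader above 5 N and horizontal distance between the grasp point and reader below 0.036 m), for 0.05 s.
2. the fingertips still press on the top of the reader as it comes home against the backstop (x of reader in the frame of dock above 0.031 m and value of joint contacts above 0.005 m and contact force between the fingers and reader above 3 N and horizontal distance between the grasp point and reader below 0.036 m), for 0.05 s.
At the end, for the whole second after the job is handed in: The reader is fully home (within 4 mm of the backstop), lies flat on the bed (tilt under 0.05 rad, underside within 2.5 mm of the bed) with the leaf spring lifted onto its top (over 0.03 rad) and the contacts pressed down more than 5 mm, and is at rest (x of reader in the frame of dock between 0.031 and 0.039 m and z of reader in the frame of dock between 0.007 and 0.0125 m and angle between reader's own z axis and vertical below 0.05 rad and value of joint leaf above 0.03 rad and value of joint contacts above 0.005 m and linear speed of reader below 0.01 m/s); the robot touches nothing.
It fails at once if the reader is lifted off the dock (underside more than 28 mm above the counter) (height (world z) of reader above 0.028 m).
It fails at once if the reader falls off the dock or tips over (tilt over 0.35 rad) (height (world z) of reader below 0.005 m or angle between reader's own z axis and vertical above 0.35 rad).
It fails at once if a bystander (bell, jam jar, order pad or tape roll) is moved by more than 25 mm (distance of any of bell, jam, pad, tape from where it was at the start of the episode above 0.025 m).
It also fails if it takes over 43 s, if anything falls off the work surface, if the arm or the gripper's body presses on something with over 40 N, if the wrist force passes 120 N, or if a joint passes its speed limit or range.

## Working session

There is one attempt and no reset: what is moved stays moved. The work goes in short steps, Python scripts to look and compute and a tool call to move; the robot and the scene stay as the last step left them, time stands still between calls to the robot, and variables do not carry over. Pictures are saved under pics/ and viewed, and the job is handed in when it is done.

Besides the shell and the picture viewer there is one more tool, called as a command line: name --argument value ..., lists and objects as JSON in quotes. play_rows: Moves the arm, as the interface text tells. Its arguments: {"type":"object","properties":{"plan":{"type":"array"},"grip":{"type":"number"},"force":{"type":"number"}},"required":["plan"]}

```bash
ls; mkdir -p pics; python3 - <<'E'
from station import manip
import cv2,json
o=manip.get_obs(); print(o)
for n in("top","side"):
    c=manip.read_camera(n); cv2.imwrite(f"pics/{n}0.png",c["image"]); print(n,{k:v for k,v in c.items() if k!="image"})
E
```

```text
pics
{'time': 0.0, 'q': array([ 6.14797459e+01,  1.96367292e+01,  8.73777771e+01, -8.20726975e-04,
        7.30737822e+01, -8.36507906e+00]), 'joint_velocities': array([-0.05860566, -0.03981145, -0.01077237,  0.01139777, -0.08572056,
        0.05672483]), 'tau': array([ 3.42986618e-05, -4.31252110e+01, -2.44215310e+01,  7.17959111e-02,
        5.61997353e-02, -1.65405140e-04]), 'position': array([0.18066653, 0.49246656, 0.205239  ]), 'orientation': array([[-9.38764242e-01,  3.44559392e-01, -7.23703475e-04],
       [ 3.44560088e-01,  9.38763280e-01, -1.36047412e-03],
       [ 2.10622113e-04, -1.52652378e-03, -9.99998813e-01]]), 'wrist_force': array([-0.52677985, -0.93336448, -0.1214296 ]), 'torque': array([-0.00079657, -0.01998472, -0.02349297]), 'opening': 0.09195601599731916}
top {'fx': 384.8602358234579, 'fy': 384.8602358234579, 'cx': 283.2763834855898, 'cy': 213.16140722923456, 'k1': -0.10248356333839576, 'T': array([[-0.0190316 , -0.99840279,  0.0531946 ,  0.37279955],
       [-0.99977787,  0.01948575,  0.00803197,  0.13425999],
       [-0.00905568, -0.05302992, -0.99855186,  0.90768814],
       [ 0.        ,  0.        ,  0.        ,  1.        ]])}
side {'fx': 545.7941166215555, 'fy': 545.7941166215555, 'cx': 272.90837925014904, 'cy': 210.1922811527466, 'k1': -0.06134639685518091, 'T': array([[-0.99871545,  0.00188648, -0.05063485,  0.46529969],
       [ 0.04565834,  0.46683146, -0.88316686,  0.9031695 ],
       [ 0.02197186, -0.88434429, -0.46631793,  0.4587938 ],
       [ 0.        ,  0.        ,  0.        ,  1.        ]])}
```

View pics/top0.png

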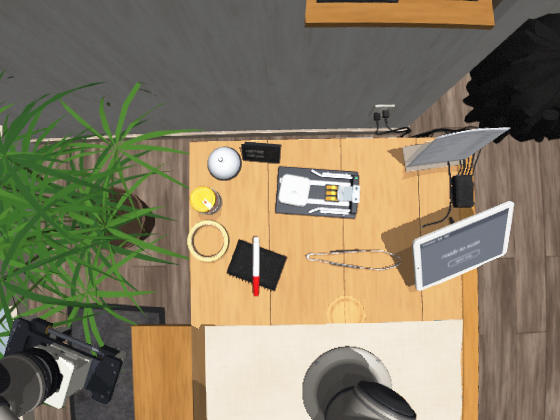

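View pics/side0.png

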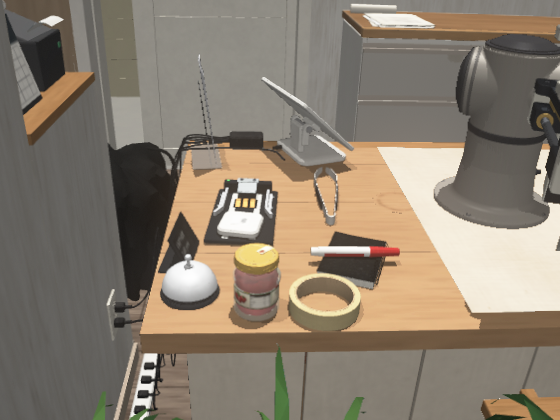

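The top view shows the dock at about (318,192), with the reader at (295,190) on its left shelf and its mouth facing image right (world -y). The bell is at (224,163), the jam jar at (205,200), the tape at (208,240) and the pad at (257,265). I'll zoom in next.

```bash
cat > h.py <<'E'
import numpy as np,cv2
from station import manip
def K(c): return np.array([[c["fx"],0,c["cx"]],[0,c["fy"],c["cy"]],[0,0,1.]])
def D(c): return np.array([c["k1"],0,0,0,0.])
def p2w(c,uv,z):
    n=cv2.undistortPoints(np.array(uv,float).reshape(-1,1,2),K(c),D(c)).reshape(-1,2)
    d=np.c_[n,np.ones(len(n))]@c["T"][:3,:3].T; o=c["T"][:3,3]
    return o+d*((z-o[2])/d[:,2])[:,None]
def w2p(c,P):
    Ti=np.linalg.inv(c["T"]); 
    return cv2.projectPoints(np.array(P,float).reshape(-1,1,3),cv2.Rodrigues(Ti[:3,:3])[0],Ti[:3,3],K(c),D(c))[0].reshape(-1,2)
def dockP(o,yaw,P):
    c,s=np.cos(yaw),np.sin(yaw); P=np.array(P,float)
    return np.c_[o[0]+c*P[:,0]-s*P[:,1],o[1]+s*P[:,0]+c*P[:,1],P[:,2]]
E
python3 - <<'E'
import cv2
a=cv2.imread("pics/top0.png")[155:230,265:370]; cv2.imwrite("pics/topz.png",cv2.resize(a,None,fx=7,fy=7,interpolation=cv2.INTER_CUBIC))
a=cv2.imread("pics/side0.png")[170:255,195:295]; cv2.imwrite("pics/sidez.png",cv2.resize(a,None,fx=7,fy=7,interpolation=cv2.INTER_CUBIC))
E
```

```text
(no output)
```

View pics/topz.png

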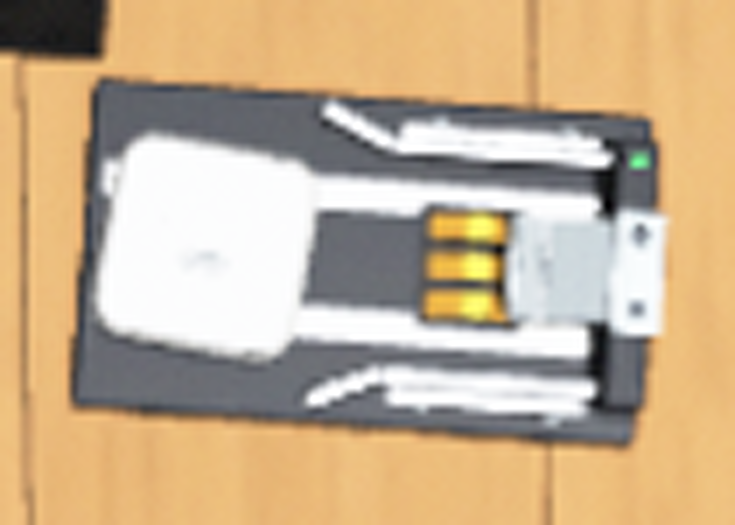

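View pics/sidez.png

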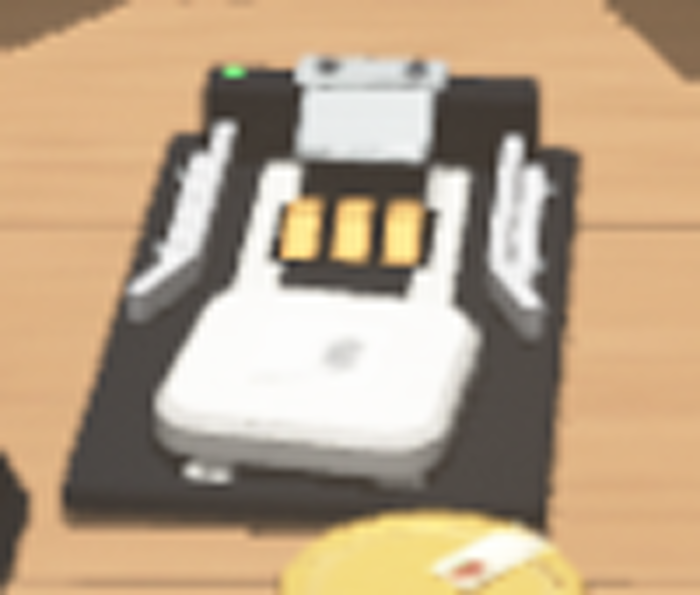

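```bash
cat > fit.py <<'E'
from h import *
from scipy.optimize import least_squares
ct=manip.read_camera("top"); cs=manip.read_camera("side")
t=lambda L,o:(np.array(L,float)+.5)/7-.5+np.array(o)
base=[[-.105,.056,.01],[.085,.056,.01],[.085,-.056,.01],[-.105,-.056,.01]]
ut=t([[97,80],[652,120],[632,442],[75,405]],(265,155))
# side: visible base corners top face: back-left(+y side?),  image left = world +x = dock +y
us=t([[178,135],[578,152],[545,525],[68,490]],(195,170))
bs=[base[1],base[2],base[3],base[0]]
def r(p,w=1):
    return np.r_[(w2p(ct,dockP(p[:2],p[2],base))-ut).ravel()*1, (w2p(cs,dockP(p[:2],p[2],bs))-us).ravel()]
for nm,f in(("top",lambda p:r(p)[:8]),("side",lambda p:r(p)[8:]),("both",r)):
    s=least_squares(f,[.42,.13,-np.pi/2]); print(nm,s.x,np.degrees(s.x[2]),np.round(s.fun,1))
p=s.x
# reader
S=.034
rc=t([[107,130],[318,160],[283,362],[92,325]],(265,155))
def edges(q):pass
# reader centre from extents: use segmentation
img=ct["image"]; 
import sys
sub=img[155:230,265:370]; hsv=cv2.cvtColor(sub,cv2.COLOR_BGR2HSV)
m=((hsv[...,1]<30)&(hsv[...,2]>215)).astype(np.uint8)
m=cv2.morphologyEx(m,cv2.MORPH_OPEN,np.ones((9,9),np.uint8))
n,l,st,ce=cv2.connectedComponentsWithStats(m); print(st,ce)
k=1+np.argmax(st[1:,4]); cnt=cv2.findContours((l==k).astype(np.uint8),cv2.RETR_EXTERNAL,cv2.CHAIN_APPROX_NONE)[0][0]
W=p2w(ct,cnt.reshape(-1,2)+[265,155],.022)
rect=cv2.minAreaRect((W[:,:2]*1000).astype(np.float32)); print(rect)
c=np.array(rect[0])/1000; d=c-p[:2]; R=np.array([[np.cos(p[2]),np.sin(p[2])],[-np.sin(p[2]),np.cos(p[2])]]); print("reader in dock",R@d, "dock deg",np.degrees(p[2]))
E
python3 fit.py
```

```text
top [ 0.46826501  0.05236747 -1.65939443] -95.07629721688532 [-0.5 -0.5  0.6 -0.6  0.7  0.7 -0.8  0.4]
side [ 0.46674801  0.05602619 -1.66639168] -95.47721041472967 [-0.7 -0.   1.2 -0.   0.9 -1.1 -1.3  0.7]
both [ 0.46731696  0.05349493 -1.66315211] -95.29159673926765 [-0.9 -0.3  0.2 -0.1  0.2  1.3 -1.3  0.6 -1.1 -0.6  0.6 -0.6  0.7 -2.
 -1.4 -0. ]
[[   0    0  105   75 7023]
 [  15   21   30   29  762]
 [  75   28   10    9   90]] [[54.09767905 37.30414353]
 [29.41863517 34.78740157]
 [79.5        32.        ]]
((473.740234375, 114.79649353027344), (66.1093978881836, 65.12898254394531), 80.85482788085938)
reader in dock [-0.0616327   0.00074239] dock deg -95.29159673926765
```

```bash
cat > go.py <<'E'
import sys
from h import *
# dock pose estimate
try: DP=np.load("dock.npy")
except Exception: DP=np.array([.4675,.0535,np.radians(-95.3)])
def dock2w(x,y): return dockP(DP[:2],DP[2],[[x,y,0]])[0][:2]
def rep(dx,dy,ztip,yawrel=0):
    """target: tool centre at dock (dx,dy), fingertips at height ztip, tool x = -dock x turned by yawrel deg"""
    o=manip.get_obs(); R=o["orientation"]; p=o["position"]
    tx,ty=dock2w(dx,dy); T=np.array([tx,ty,ztip+.014])
    a=DP[2]+np.pi+np.radians(yawrel); x=np.array([np.cos(a),np.sin(a),0]); z=np.array([0,0,-1.]); 
    Rt=np.c_[x,np.cross(z,x),z]
    print("shift mm",np.round(R.T@(T-p)*1000,1),"turn",np.round(np.degrees(cv2.Rodrigues(R.T@Rt)[0].ravel()),2))
    c,s=np.cos(DP[2]),np.sin(DP[2]); d=p[:2]-DP[:2]
    print("t",o["time"],"dock xy mm",np.round([1000*(c*d[0]+s*d[1]),1000*(-s*d[0]+c*d[1])],1),"tipz",round((p[2]-.014)*1000,1),"F",np.round(o["wrist_force"],1),"open",o["opening"])
if __name__=="__main__": rep(*map(float,sys.argv[1:]))
E
python3 go.py -.077 0 .12 -4; python3 - <<'E'
from h import *
c=manip.read_camera("top")
print(p2w(c,[[205,200],[224,163]],.08), p2w(c,[[208,241],[257,265]],.02))
E
```

```text
shift mm [-400.8 -239.    71.7] turn [-5.000e-02  3.000e-02  7.915e+01]
t 0.2 dock xy mm [-410.8 -326.1] tipz 191.5 F [ 0.3 -0.8  0.1] open 0.09181051110070462
[[0.44882008 0.31030407 0.08      ]
 [0.52895412 0.2680984  0.08      ]] [[0.3589504  0.31690458 0.02      ]
 [0.30188025 0.20410574 0.02      ]]
```

play_rows --plan '[{"xyz": [-30, -18, 0], "turn": [0, 0, 6]}, {"xyz": [-64, -38, 0], "turn": [0, 0, 12]}, {"xyz": [-98, -58, 0], "turn": [0, 0, 18]}, {"xyz": [-132, -78, 0], "turn": [0, 0, 24]}, {"xyz": [-166, -98, 0], "turn": [0, 0, 30]}]' --grip 0.1 --force 20

```text
time: 0.67
position: [0.3036, 0.3422, 0.2059]
orientation: [[-0.637, 0.771, 0.0], [0.771, 0.637, 0.0], [0.0, 0.0, -1.0]]
wrist_force: [1.2, 0.1, -0.4]
opening: 0.0632
```

```bash
python3 go.py -.077 0 .12 -4
```

```text
shift mm [-272.4   -3.4   71.9] turn [ 1.000e-02 -1.000e-02  4.889e+01]
t 0.6667 dock xy mm [-272.3 -189.9] tipz 191.9 F [ 1.2  0.1 -0.4] open 0.0632197797067096
```

play_rows --plan '[{"xyz": [-36, 0, 10], "turn": [0, 0, 6]}, {"xyz": [-72, -1, 20], "turn": [0, 0, 12]}, {"xyz": [-108, -1, 30], "turn": [0, 0, 18]}, {"xyz": [-144, -2, 40], "turn": [0, 0, 24]}, {"xyz": [-180, -2, 50], "turn": [0, 0, 30]}]'

```text
time: 1.08
position: [0.4175, 0.2026, 0.1556]
orientation: [[-0.166, 0.986, 0.0], [0.986, 0.166, 0.0], [0.0, 0.0, -1.0]]
wrist_force: [1.0, 0.5, -0.2]
opening: 0.0299
```

```bash
python3 go.py -.077 0 .10 -4
```

```text
shift mm [-80.9  44.3  41.6] turn [ 2.000e-02 -1.000e-02  1.884e+01]
t 1.0833 dock xy mm [-143.8  -63.6] tipz 141.6 F [ 1.   0.5 -0.2] open 0.029898536694008073
```

play_rows --plan '[{"xyz": [-22, 12, 10], "turn": [0, 0, 5]}, {"xyz": [-44, 24, 22], "turn": [0, 0, 10]}, {"xyz": [-66, 36, 34], "turn": [0, 0, 15]}, {"xyz": [-80, 44, 42], "turn": [0, 0, 19]}, {"xyz": [-80, 44, 42], "turn": [0, 0, 19]}]'

```text
time: 1.5
position: [0.4747, 0.1305, 0.1123]
orientation: [[0.165, 0.986, -0.002], [0.986, -0.165, -0.001], [-0.001, -0.002, -1.0]]
wrist_force: [-0.7, -0.6, -1.5]
opening: 0.009
```

```bash
python3 go.py -.077 0 .035 -4; python3 - <<'E'
from h import *
for n,(y0,y1,x0,x1) in(("top",(140,240,255,395)),("side",(120,260,170,330))):
    c=manip.read_camera(n); cv2.imwrite(f"pics/{n}1.png",cv2.resize(c["image"][y0:y1,x0:x1],None,fx=4.5 if n=="side" else 5,fy=4.5 if n=="side" else 5,interpolation=cv2.INTER_CUBIC)[:600,:800])
E
```

```text
shift mm [-0.3  0.1 63.3] turn [-0.1   0.06 -0.2 ]
t 1.5 dock xy mm [-77.3   0.1] tipz 98.3 F [-0.7 -0.6 -1.5] open 0.009002959724225343
```

View pics/top1.png

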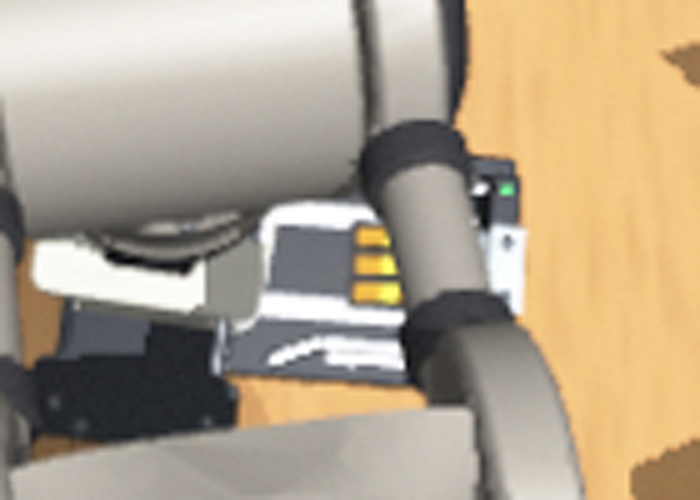

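View pics/side1.png

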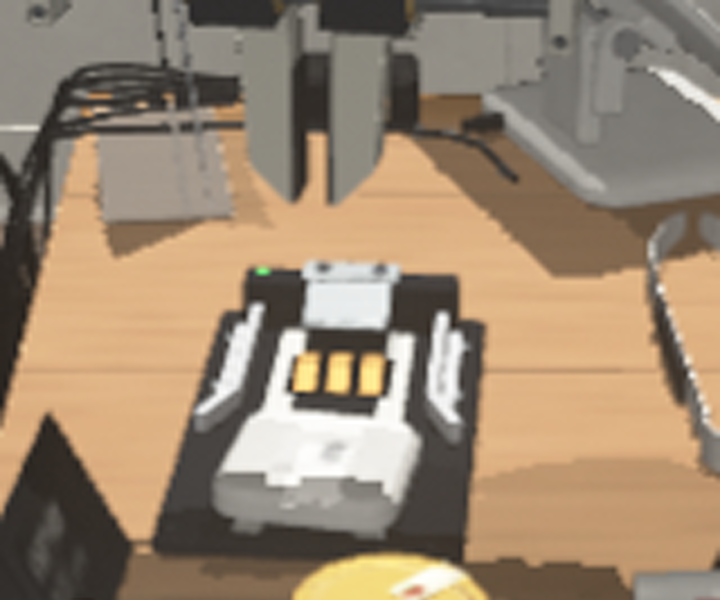

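The side view shows both fingers, tapered to narrow tips, in line above the reader, with the dock unobstructed. I'll open the fingers somewhat for yaw control and descend.

play_rows --plan '[{"xyz": [0, 0, 15], "turn": [0, 0, 0]}, {"xyz": [0, 0, 35], "turn": [0, 0, 0]}, {"xyz": [0, 0, 52], "turn": [0, 0, 0]}, {"xyz": [0, 0, 63], "turn": [0, 0, 0]}, {"xyz": [0, 0, 63], "turn": [0, 0, 0]}]' --grip 0.3

```text
time: 2.02
position: [0.4718, 0.1338, 0.0496]
orientation: [[0.156, 0.988, -0.003], [0.988, -0.156, -0.0], [-0.001, -0.003, -1.0]]
wrist_force: [-0.6, -0.6, -0.5]
opening: 0.0272
```

```bash
python3 go.py -.077 0 .025 -4; python3 - <<'E'
from h import *
for n,(y0,y1,x0,x1) in(("side",(150,260,190,310)),):
    c=manip.read_camera(n); cv2.imwrite(f"pics/{n}2.png",cv2.resize(c["image"][y0:y1,x0:x1],None,fx=5.4,fy=5.4,interpolation=cv2.INTER_CUBIC))
E
```

```text
shift mm [-3.2  3.4 10.6] turn [-0.2   0.04  0.31]
t 2.0167 dock xy mm [-80.4  -3.1] tipz 35.6 F [-0.6 -0.6 -0.5] open 0.027246221629309193
```

View pics/side2.png

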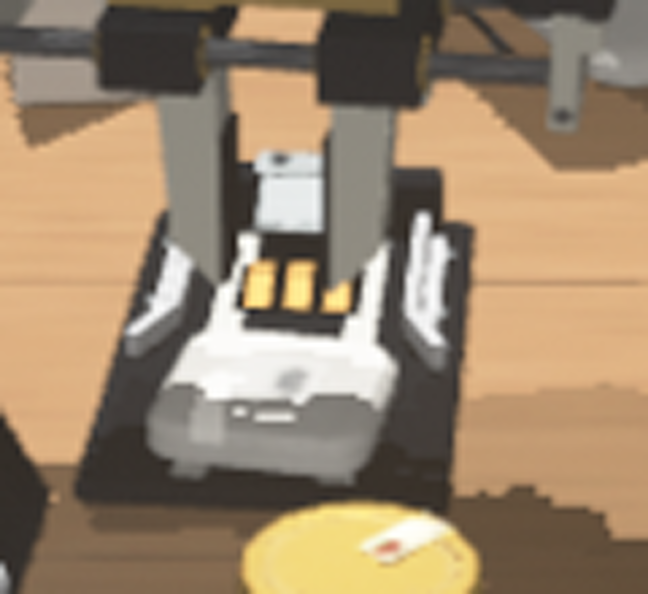

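```bash
python3 - <<'E'
from h import *
c=manip.read_camera("side"); o=manip.get_obs(); R=o["orientation"];p=o["position"]
for s in(-1,1):
  for dx in (-.0095,.0095):
    P=p+R@np.array([dx,s*.0136,.014]); print(P,(w2p(c,P)-[190,150])*5.4)
P=p+R@np.array([0,0,-.005-.047]);print((w2p(c,P)-[190,150])*5.4)
for t in (0,.14):
    d=dockP([.4675,.0535],np.radians(-95.3),[[-.0616,.0007,.024],[.010,0,.017],[.041,0,.017],[.038,0,.025]]);
print((w2p(c,d)-[190,150])*5.4)
print(manip.get_obs()["position"])
E
```

```text
[0.45862365 0.12653689 0.03756867] [[320.67659864 358.2212935 ]]
[0.46160592 0.14530138 0.03757449] [[311.00824733 388.67277973]]
[0.4854865  0.12226753 0.03757527] [[231.09206821 351.63847676]]
[0.48846877 0.14103202 0.03758109] [[219.73341516 381.87177838]]
[[269.3095466  167.99191293]]
[[270.22159388 379.06024685]
 [294.33987344 292.67269325]
 [302.88276449 250.76991815]
 [302.05446787 233.31988219]]
[0.47354219 0.13378075 0.05157488]
```

```bash
python3 - <<'E'
from h import *
c=manip.read_camera("side"); o=manip.get_obs(); R=o["orientation"]
p=np.array([.4747,.1305,.1123])
for s in(-1,1):
    P=p+R@np.array([0,s*.0045,.014]); print((w2p(c,P)-[170,120])*4.5)
print(p2w(c,[[190+215/5.4,150+285/5.4],[190+345/5.4,150+285/5.4]],.0376))
print(manip.get_obs()["position"],manip.get_obs()["opening"])
cv2.imwrite("pics/sf.png",c["image"]);c=manip.read_camera("top");cv2.imwrite("pics/tf.png",c["image"])
E
```

```text
[[323.97913372 285.77178954]]
[[298.30994356 284.0014857 ]]
[[0.49136819 0.07828643 0.0376    ]
 [0.45062504 0.0784023  0.0376    ]]
[0.47406598 0.13368035 0.05196939] 0.027616577980064106
```

View pics/sf.png

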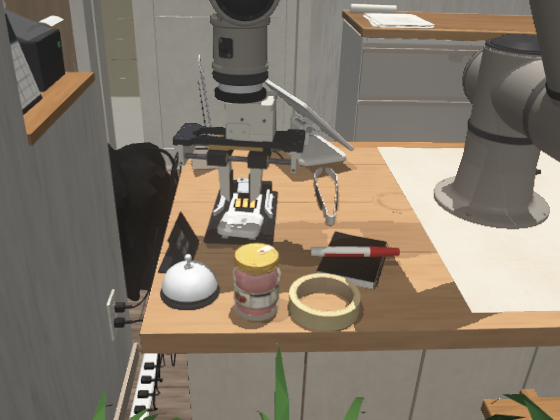

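View pics/tf.png

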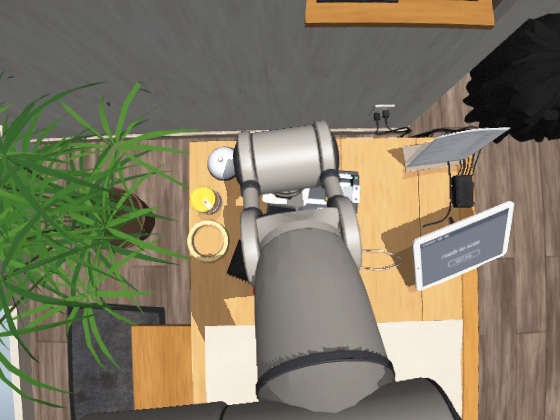

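```bash
python3 - <<'E'
from h import *
c=manip.read_camera("top"); s=manip.read_camera("side")
P0=np.array([[.1807,.4925,.2052],[.1807,.4925,.2582],[.1807,.4925,.191]])
R0=np.array([[-.9388,.3446,0],[.3446,.9388,0],[0,0,-1]])
print("start TCP, body, tip",w2p(c,P0),w2p(s,P0))
# known: base axis at origin on the surface
print("base",w2p(c,[[0,0,0]]),w2p(s,[[0,0,0]]))
for sy in(-1,1): print(w2p(c,P0[0]+R0@np.array([0,sy*.055,0.014])), w2p(c,P0[0]+R0@np.array([0,sy*.095,-.052])))
E
python3 - <<'E'
import cv2
a=cv2.imread("pics/top0.png")
cv2.imwrite("pics/t0c.png",cv2.resize(a[300:420,0:150],None,fx=5,fy=5,interpolation=cv2.INTER_CUBIC))
E
```

```text
start TCP, body, tip [[ 97.51203385 339.10177186]
 [ 83.20444284 347.00200311]
 [101.02629652 337.15925316]] [[554.37494753 244.86113539]
 [569.94001179 193.28990843]
 [550.40051485 257.83587946]]
base [[346.60241102 390.04953676]] [[488.73307477 201.43468467]]
[[127.10262334 347.52194746]] [[132.90582318 366.66391864]]
[[ 75.49325478 326.84596002]] [[ 36.59846915 327.00256472]]
```

View pics/t0c.png

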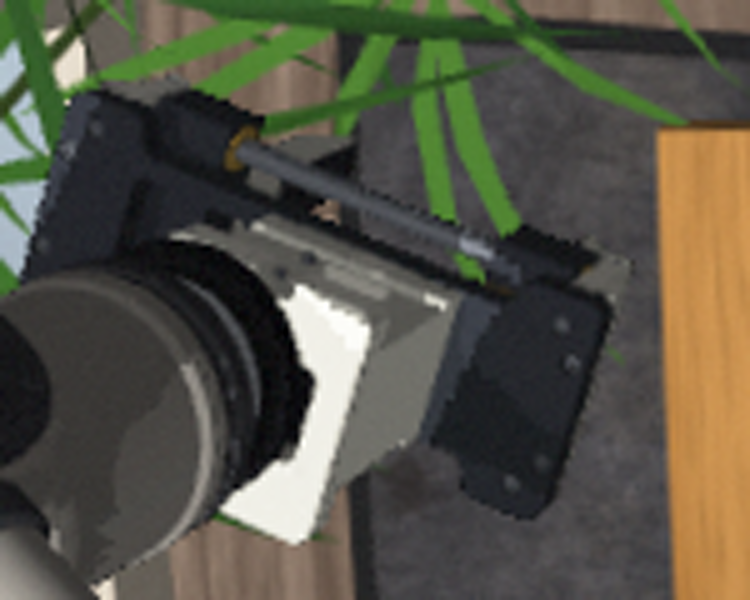

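```bash
python3 - <<'E'
from h import *
c=manip.read_camera("top"); o=manip.get_obs(); R=o["orientation"];p=np.array([.4747,.1305,.1123])
for h in(.052,.08,.11,.14):
    P=p+R@np.array([[0,.0,0]]+[[s,-.095,-h] for s in(-.0375,.0375)]).T.T[1:].T if 0 else np.array([p+R@np.array([s,-.095,-h]) for s in(-.0375,.0375)])
    print(h,(w2p(c,P)-[255,140])*5)
E
```

```text
0.052 [[225.37877955 461.33628513]
 [ 33.15426824 434.18598505]]
0.08 [[228.00864912 461.21126352]
 [ 28.2727296  432.99973151]]
0.11 [[231.06468465 461.06593425]
 [ 22.60120648 431.62133867]]
0.14 [[234.40033516 460.9072489 ]
 [ 16.41208919 430.11694653]]
```

play_rows --plan '[{"xyz": [0, 0, 4], "turn": [0, 0, 0]}, {"xyz": [0, 0, 8], "turn": [0, 0, 0]}, {"xyz": [0, 0, 12], "turn": [0, 0, 0]}, {"xyz": [0, 0, 16], "turn": [0, 0, 0]}, {"xyz": [0, 0, 16], "turn": [0, 0, 0]}]'

```text
time: 2.78
position: [0.4731, 0.1328, 0.0339]
orientation: [[0.159, 0.987, -0.002], [0.987, -0.159, -0.0], [-0.0, -0.002, -1.0]]
wrist_force: [0.8, -0.4, -0.8]
opening: 0.0272
```

```bash
cat > sv.py <<'E'
import sys
from h import *
c=manip.read_camera("side"); cv2.imwrite(f"pics/{sys.argv[1]}.png",cv2.resize(c["image"][150:260,190:310],None,fx=5.4,fy=5.4,interpolation=cv2.INTER_CUBIC))
E
python3 go.py -.077 0 .025 -4; python3 sv.py s3
```

```text
shift mm [-2.3  1.9 -5.1] turn [-0.1   0.02  0.14]
t 2.7833 dock xy mm [-79.4  -1.7] tipz 19.9 F [ 0.8 -0.4 -0.8] open 0.027172508806972515
```

View pics/s3.png

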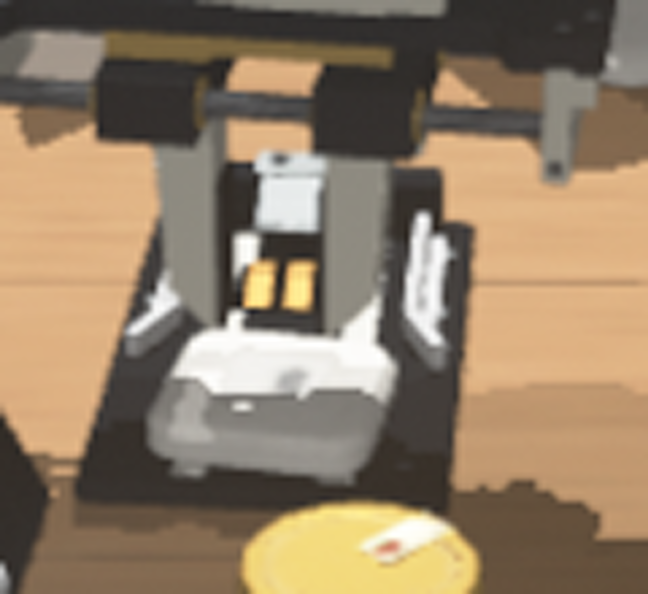

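play_rows --plan '[{"xyz": [0, 0, 2], "turn": [0, 0, 0]}, {"xyz": [0, 0, 4], "turn": [0, 0, 0]}, {"xyz": [0, 0, 6], "turn": [0, 0, 0]}, {"xyz": [0, 0, 6], "turn": [0, 0, 0]}]'

```text
time: 3.17
position: [0.4736, 0.1329, 0.0286]
orientation: [[0.159, 0.987, -0.001], [0.987, -0.159, 0.0], [-0.0, -0.0, -1.0]]
wrist_force: [-1.0, -0.4, -0.1]
opening: 0.0275
```

```bash

python3 go.py -.077 0 .025 -4; python3 sv.py s4; python3 - <<'E'
from h import *
c=manip.read_camera("top"); cv2.imwrite(f"pics/t4.png",cv2.resize(c["image"][130:250,230:390],None,fx=5,fy=5,interpolation=cv2.INTER_CUBIC))
E
```

```text
shift mm [ -2.5   1.5 -10.4] turn [-0.03  0.    0.14]
t 3.1667 dock xy mm [-79.6  -1.3] tipz 14.6 F [-1.  -0.4 -0.1] open 0.027530284312838608
```

View pics/s4.png

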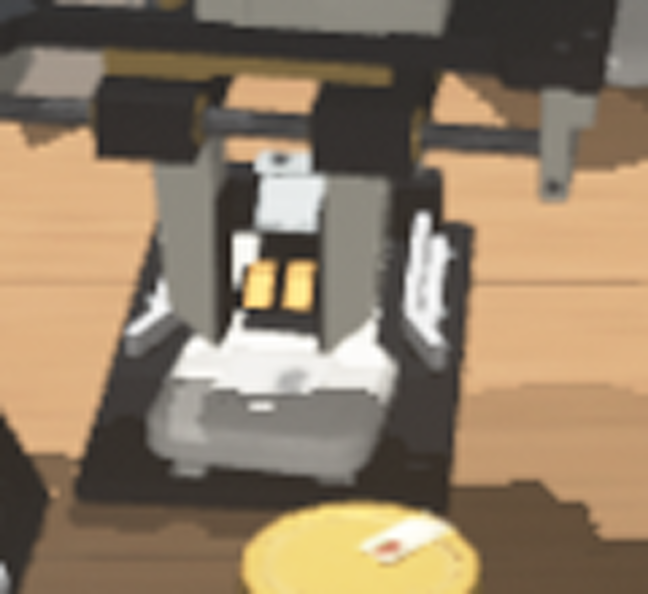

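View pics/t4.png

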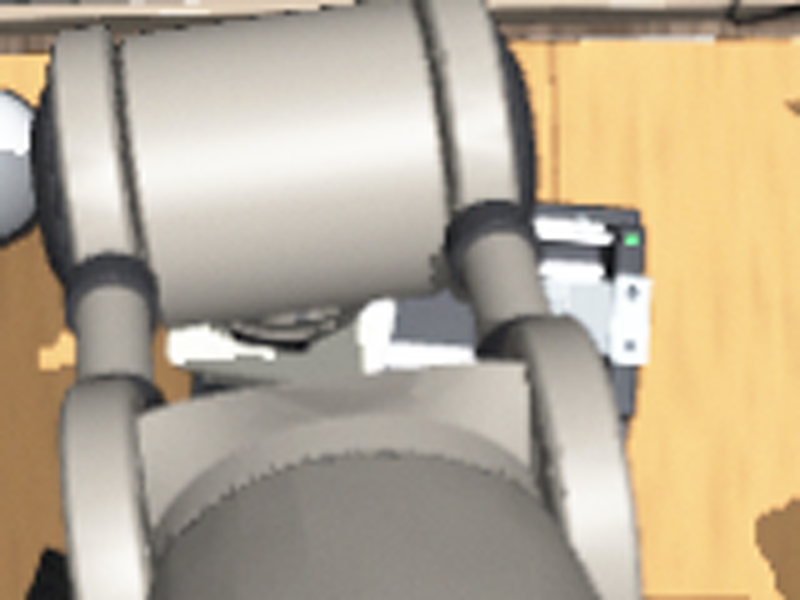

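The tips at (215,348) and (325,352) now draw over the reader's far edge with no force, so they are above it. They are higher than the reported pose says, so I'll go by force.

play_rows --plan '[{"xyz": [0, 0, 2], "turn": [0, 0, 0]}, {"xyz": [0, 0, 4], "turn": [0, 0, 0]}, {"xyz": [0, 0, 6], "turn": [0, 0, 0]}, {"xyz": [0, 0, 8], "turn": [0, 0, 0]}, {"xyz": [0, 0, 8], "turn": [0, 0, 0]}]'

```text
time: 3.68
position: [0.4735, 0.1329, 0.0205]
orientation: [[0.159, 0.987, -0.001], [0.987, -0.159, -0.0], [-0.0, -0.001, -1.0]]
wrist_force: [-0.0, -0.5, -0.4]
opening: 0.0275
```

```bash

python3 go.py -.077 0 .025 -4; python3 sv.py s5
```

```text
shift mm [ -2.5   1.5 -18.5] turn [-0.04  0.01  0.14]
t 3.6833 dock xy mm [-79.6  -1.4] tipz 6.5 F [-0.  -0.5 -0.4] open 0.027454068830993678
```

View pics/s5.png

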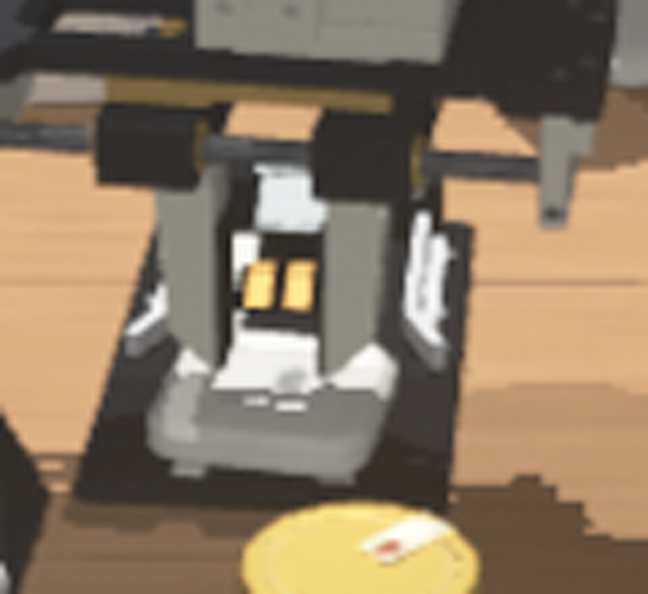

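play_rows --plan '[{"xyz": [0, 0, 1], "turn": [0, 0, 0]}, {"xyz": [0, 0, 2], "turn": [0, 0, 0]}, {"xyz": [0, 0, 3], "turn": [0, 0, 0]}, {"xyz": [0, 0, 4], "turn": [0, 0, 0]}, {"xyz": [0, 0, 4], "turn": [0, 0, 0]}]'

```text
time: 4.15
position: [0.4736, 0.1329, 0.0167]
orientation: [[0.159, 0.987, -0.0], [0.987, -0.159, 0.0], [0.0, -0.0, -1.0]]
wrist_force: [0.4, 0.1, 0.3]
opening: 0.0275
```

```bash

python3 go.py -.077 0 .025 -4; python3 sv.py s6
```

```text
shift mm [ -2.5   1.4 -22.3] turn [-0.02 -0.    0.14]
t 4.15 dock xy mm [-79.6  -1.2] tipz 2.7 F [0.4 0.1 0.3] open 0.027539128533829168
```

View pics/s6.png

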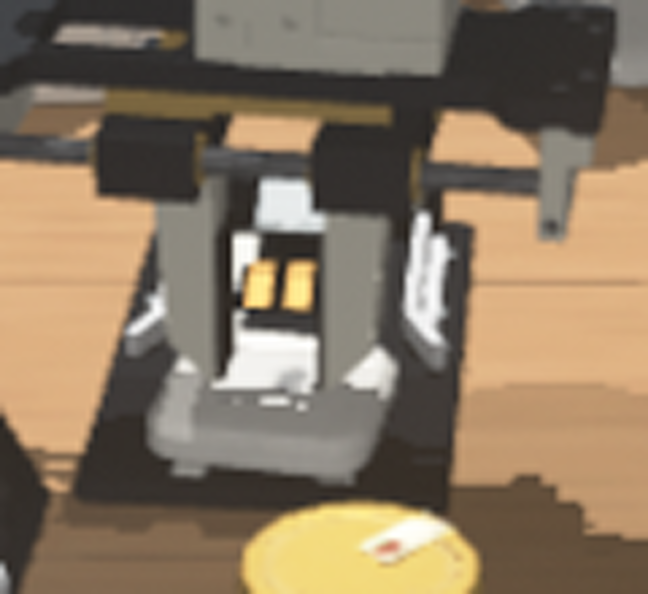

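play_rows --plan '[{"xyz": [0, 0, 1], "turn": [0, 0, 0]}, {"xyz": [0, 0, 2], "turn": [0, 0, 0]}, {"xyz": [0, 0, 3], "turn": [0, 0, 0]}, {"xyz": [0, 0, 3], "turn": [0, 0, 0]}]'

```text
time: 4.53
position: [0.4736, 0.1329, 0.0137]
orientation: [[0.159, 0.987, -0.0], [0.987, -0.159, 0.0], [-0.0, -0.0, -1.0]]
wrist_force: [-0.7, -0.1, 0.6]
opening: 0.0275
```

play_rows --plan '[{"xyz": [0, 0, 0.5], "turn": [0, 0, 0]}, {"xyz": [0, 0, 1], "turn": [0, 0, 0]}, {"xyz": [0, 0, 1], "turn": [0, 0, 0]}]'

```text
time: 4.78
position: [0.4738, 0.1329, 0.0128]
orientation: [[0.159, 0.987, -0.0], [0.987, -0.159, 0.0], [0.0, -0.0, -1.0]]
wrist_force: [-0.3, 0.9, -0.4]
opening: 0.0272
```

```bash

python3 go.py -.077 0 .025 -4; python3 sv.py s7
```

```text
shift mm [ -2.5   1.3 -26.2] turn [-0.   -0.    0.14]
t 4.7833 dock xy mm [-79.6  -1.1] tipz -1.2 F [-0.3  0.9 -0.4] open 0.027176375687432107
```

View pics/s7.png

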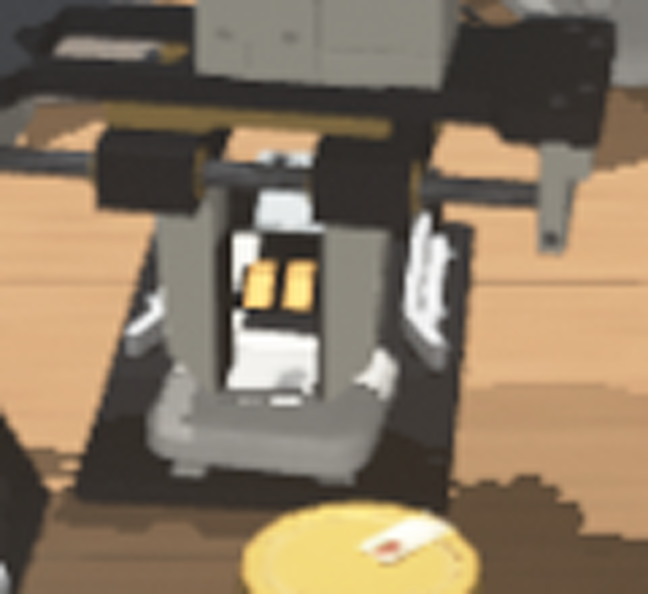

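play_rows --plan '[{"xyz": [0, 0, 0.5], "turn": [0, 0, 0]}, {"xyz": [0, 0, 1], "turn": [0, 0, 0]}, {"xyz": [0, 0, 1], "turn": [0, 0, 0]}]'

```text
time: 5.08
position: [0.4737, 0.1329, 0.0119]
orientation: [[0.159, 0.987, -0.0], [0.987, -0.159, 0.0], [0.0, -0.0, -1.0]]
wrist_force: [0.4, -0.4, -0.4]
opening: 0.0275
```

play_rows --plan '[{"xyz": [0, 0, 0.5], "turn": [0, 0, 0]}, {"xyz": [0, 0, 1], "turn": [0, 0, 0]}, {"xyz": [0, 0, 1], "turn": [0, 0, 0]}]'

```text
time: 5.33
position: [0.4737, 0.1329, 0.0108]
orientation: [[0.159, 0.987, -0.0], [0.987, -0.159, 0.0], [0.0, -0.0, -1.0]]
wrist_force: [-0.6, 1.0, 0.1]
opening: 0.0275
```

```bash

python3 go.py -.077 0 .025 -4; python3 sv.py s8
```

```text
shift mm [ -2.5   1.3 -28.2] turn [-0.01 -0.    0.14]
t 5.3333 dock xy mm [-79.6  -1.1] tipz -3.2 F [-0.6  1.   0.1] open 0.027537681361606982
```

View pics/s8.png

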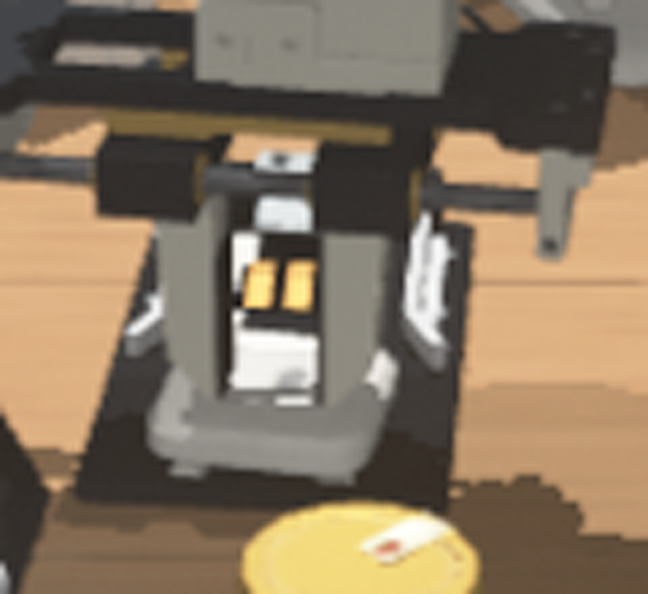

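play_rows --plan '[{"xyz": [0, 0, 0.5], "turn": [0, 0, 0]}, {"xyz": [0, 0, 1], "turn": [0, 0, 0]}, {"xyz": [0, 0, 1], "turn": [0, 0, 0]}]'

```text
time: 5.63
position: [0.4737, 0.1329, 0.0098]
orientation: [[0.159, 0.987, -0.0], [0.987, -0.159, 0.0], [0.0, -0.0, -1.0]]
wrist_force: [0.1, -0.0, -0.0]
opening: 0.0274
```

play_rows --plan '[{"xyz": [0, 0, 0.5], "turn": [0, 0, 0]}, {"xyz": [0, 0, 1], "turn": [0, 0, 0]}, {"xyz": [0, 0, 1], "turn": [0, 0, 0]}]'

```text
time: 5.88
position: [0.4737, 0.1329, 0.0088]
orientation: [[0.159, 0.987, -0.0], [0.987, -0.159, 0.0], [0.0, -0.0, -1.0]]
wrist_force: [-0.3, -0.1, -0.1]
opening: 0.0278
```

play_rows --plan '[{"xyz": [0, 0, 0.5], "turn": [0, 0, 0]}, {"xyz": [0, 0, 1], "turn": [0, 0, 0]}, {"xyz": [0, 0, 1], "turn": [0, 0, 0]}]'

```text
time: 6.13
position: [0.4737, 0.1329, 0.0078]
orientation: [[0.159, 0.987, -0.0], [0.987, -0.159, 0.0], [0.0, -0.0, -1.0]]
wrist_force: [-0.3, 0.2, -0.3]
opening: 0.0277
```

```bash

python3 go.py -.077 0 .025 -4; python3 sv.py s9
```

```text
shift mm [ -2.6   1.3 -31.2] turn [-0.   -0.    0.15]
t 6.1333 dock xy mm [-79.6  -1.1] tipz -6.2 F [-0.3  0.2 -0.3] open 0.027710137163224468
```

View pics/s9.png

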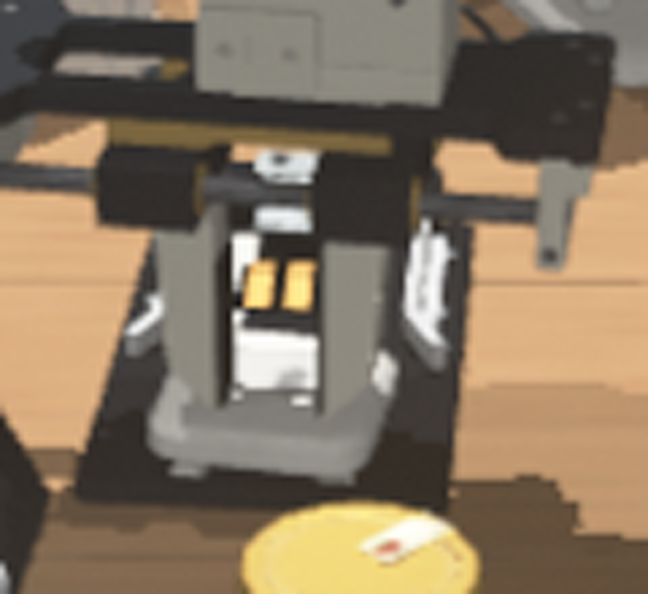

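play_rows --plan '[{"xyz": [-2, 0.5, 0.3], "turn": [0, 0, 0]}, {"xyz": [-4, 1, 0.6], "turn": [0, 0, 0]}, {"xyz": [-5, 1, 1], "turn": [0, 0, 0]}, {"xyz": [-5, 1, 1], "turn": [0, 0, 0]}]'

```text
time: 6.52
position: [0.4739, 0.1275, 0.0069]
orientation: [[0.159, 0.987, -0.0], [0.987, -0.159, 0.0], [0.0, -0.0, -1.0]]
wrist_force: [0.4, 0.9, -0.3]
opening: 0.0276
```

play_rows --plan '[{"xyz": [0, 0, 0.5], "turn": [0, 0, 0]}, {"xyz": [0, 0, 1], "turn": [0, 0, 0]}, {"xyz": [0, 0, 1], "turn": [0, 0, 0]}]'

```text
time: 6.77
position: [0.4739, 0.1278, 0.0058]
orientation: [[0.159, 0.987, -0.0], [0.987, -0.159, 0.0], [0.0, -0.0, -1.0]]
wrist_force: [0.6, -0.5, 0.3]
opening: 0.0277
```

play_rows --plan '[{"xyz": [0, 0, 0.5], "turn": [0, 0, 0]}, {"xyz": [0, 0, 1], "turn": [0, 0, 0]}, {"xyz": [0, 0, 1], "turn": [0, 0, 0]}]'

```text
time: 7.02
position: [0.4739, 0.1278, 0.0048]
orientation: [[0.159, 0.987, -0.0], [0.987, -0.159, 0.0], [0.0, -0.0, -1.0]]
wrist_force: [0.5, -0.1, -0.6]
opening: 0.0276
```

play_rows --plan '[{"xyz": [0, 0, 0.5], "turn": [0, 0, 0]}, {"xyz": [0, 0, 1], "turn": [0, 0, 0]}, {"xyz": [0, 0, 1], "turn": [0, 0, 0]}]'

```text
time: 7.27
position: [0.4739, 0.1278, 0.0038]
orientation: [[0.159, 0.987, -0.0], [0.987, -0.159, 0.0], [0.0, -0.0, -1.0]]
wrist_force: [-0.4, 0.4, 0.2]
opening: 0.0272
```

```bash

python3 go.py -.077 0 .025 -4; python3 sv.py s10
```

```text
shift mm [  2.4   0.3 -35.2] turn [-0.   -0.    0.15]
t 7.2667 dock xy mm [-74.6  -0.5] tipz -10.2 F [-0.4  0.4  0.2] open 0.027216288861117134
```

View pics/s10.png

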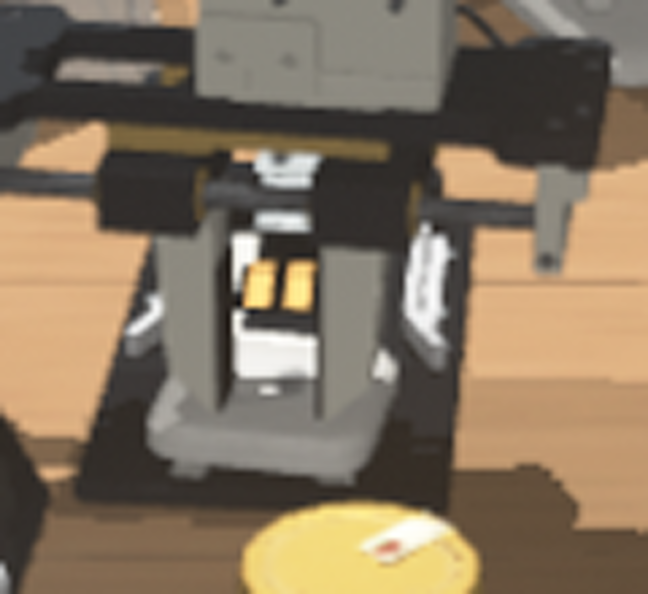

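play_rows --plan '[{"xyz": [0, 0, 0.5], "turn": [0, 0, 0]}, {"xyz": [0, 0, 1], "turn": [0, 0, 0]}, {"xyz": [0, 0, 1], "turn": [0, 0, 0]}]'

```text
time: 7.57
position: [0.4741, 0.1278, 0.0032]
orientation: [[0.159, 0.987, 0.0], [0.987, -0.159, 0.0], [0.0, 0.0, -1.0]]
wrist_force: [-0.9, 0.0, 3.3]
opening: 0.0278
```

play_rows --plan '[{"xyz": [0, 0, 0.5], "turn": [0, 0, 0]}, {"xyz": [0, 0, 1], "turn": [0, 0, 0]}, {"xyz": [0, 0, 1], "turn": [0, 0, 0]}]'

```text
time: 7.82
position: [0.4742, 0.1278, 0.0031]
orientation: [[0.159, 0.987, 0.001], [0.987, -0.159, 0.0], [0.0, 0.001, -1.0]]
wrist_force: [-3.3, -0.3, 13.0]
opening: 0.0277
```

play_rows --plan '[{"xyz": [-3, 0.1, 0.5], "turn": [0, 0, -0.5]}, {"xyz": [-8, 0.3, 0.6], "turn": [0, 0, -1.5]}, {"xyz": [-14, 0.5, 0.6], "turn": [0, 0, -2.8]}, {"xyz": [-20, 0.7, 0.6], "turn": [0, 0, -4]}, {"xyz": [-20, 0.7, 0.6], "turn": [0, 0, -4]}]'

```text
time: 8.23
position: [0.4735, 0.1077, 0.0031]
orientation: [[0.089, 0.996, 0.005], [0.996, -0.089, 0.001], [0.001, 0.005, -1.0]]
wrist_force: [0.4, -1.0, 14.8]
opening: 0.0271
```

```bash

python3 go.py -.040 0 .025 0; python3 sv.py s11
```

```text
shift mm [-14.5  -0.9 -35.9] turn [ 0.28 -0.06  0.19]
t 8.2333 dock xy mm [-54.5   1. ] tipz -10.9 F [ 0.4 -1.  14.8] open 0.027116764692601873
```

View pics/s11.png

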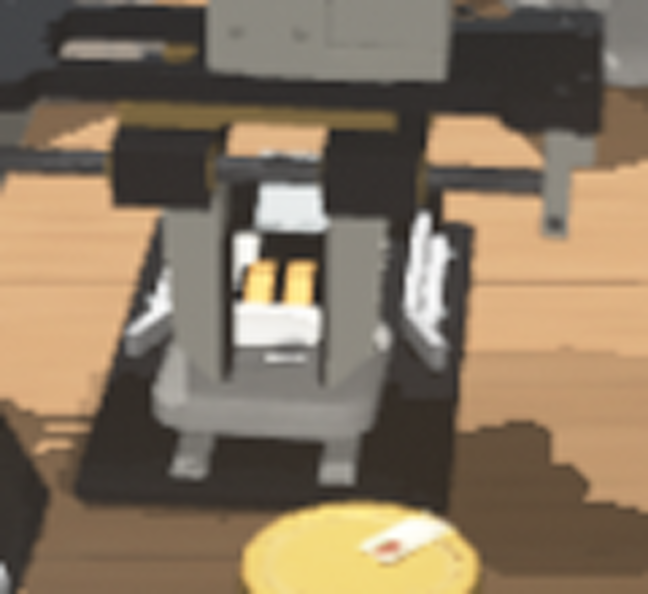

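play_rows --plan '[{"xyz": [-3, -1, 0.3], "turn": [0, 0, 0]}, {"xyz": [-7, -1.5, 0.4], "turn": [0, 0, 0]}, {"xyz": [-11, -2, 0.4], "turn": [0, 0, 0]}, {"xyz": [-15, -2, 0.4], "turn": [0, 0, 0]}, {"xyz": [-15, -2, 0.4], "turn": [0, 0, 0]}]'

```text
time: 8.7
position: [0.4707, 0.0932, 0.0031]
orientation: [[0.09, 0.996, 0.006], [0.996, -0.09, 0.001], [0.001, 0.006, -1.0]]
wrist_force: [0.4, 0.8, 17.6]
opening: 0.0275
```

```bash

python3 go.py -.040 0 .025 0; python3 sv.py s12
```

```text
shift mm [  0.2   0.7 -35.9] turn [ 0.35 -0.07  0.12]
t 8.7 dock xy mm [-39.9  -0.5] tipz -10.9 F [ 0.4  0.8 17.6] open 0.02749383578322843
```

View pics/s12.png

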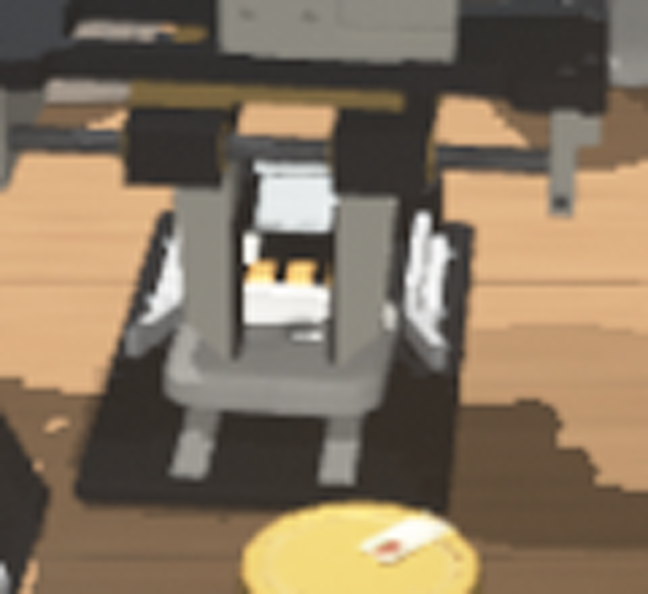

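play_rows --plan '[{"xyz": [-4, 0, 0.2], "turn": [0, 0, 0]}, {"xyz": [-9, 0, 0.2], "turn": [0, 0, 0]}, {"xyz": [-14, 0, 0.2], "turn": [0, 0, 0]}, {"xyz": [-18, 0, 0.2], "turn": [0, 0, 0]}, {"xyz": [-18, 0, 0.2], "turn": [0, 0, 0]}]'

```text
time: 9.17
position: [0.4694, 0.0753, 0.0031]
orientation: [[0.09, 0.996, 0.007], [0.996, -0.09, 0.001], [0.001, 0.007, -1.0]]
wrist_force: [0.4, 1.1, 19.7]
opening: 0.0277
```

```bash

python3 go.py -.020 0 .025 0; python3 sv.py s13
```

```text
shift mm [ -1.8   0.4 -35.9] turn [ 0.38 -0.07  0.11]
t 9.1667 dock xy mm [-21.9  -0.1] tipz -10.9 F [ 0.4  1.1 19.7] open 0.0277114959163832
```

View pics/s13.png

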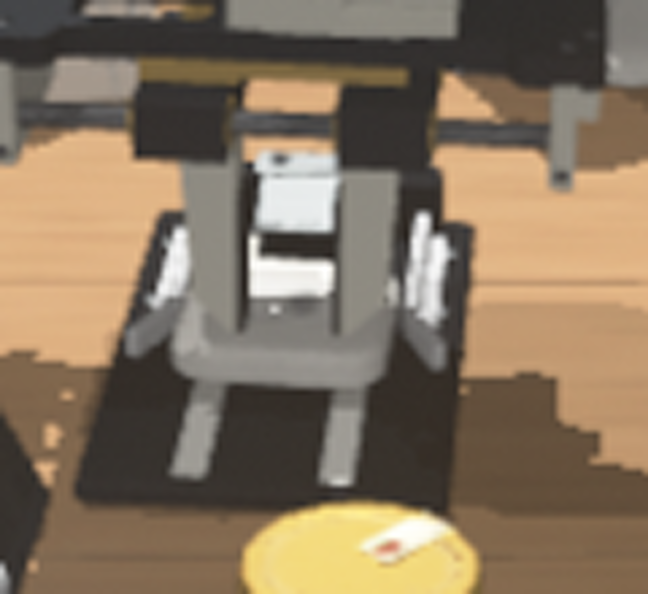

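play_rows --plan '[{"xyz": [-4, 0, 0.2], "turn": [0, 0, 0]}, {"xyz": [-9, 0, 0.3], "turn": [0, 0, 0]}, {"xyz": [-14, 0, 0.3], "turn": [0, 0, 0]}, {"xyz": [-18, 0, 0.3], "turn": [0, 0, 0]}, {"xyz": [-18, 0, 0.3], "turn": [0, 0, 0]}]'

```text
time: 9.63
position: [0.4681, 0.0572, 0.003]
orientation: [[0.09, 0.996, 0.008], [0.996, -0.09, 0.0], [0.001, 0.008, -1.0]]
wrist_force: [-0.6, 1.3, 22.0]
opening: 0.0274
```

```bash

python3 go.py -.00 0 .025 0; python3 sv.py s14
```

```text
shift mm [ -3.7  -0.  -36. ] turn [ 0.43 -0.06  0.11]
t 9.6333 dock xy mm [-3.8  0.3] tipz -11.0 F [-0.6  1.3 22. ] open 0.027448703477761738
```

View pics/s14.png

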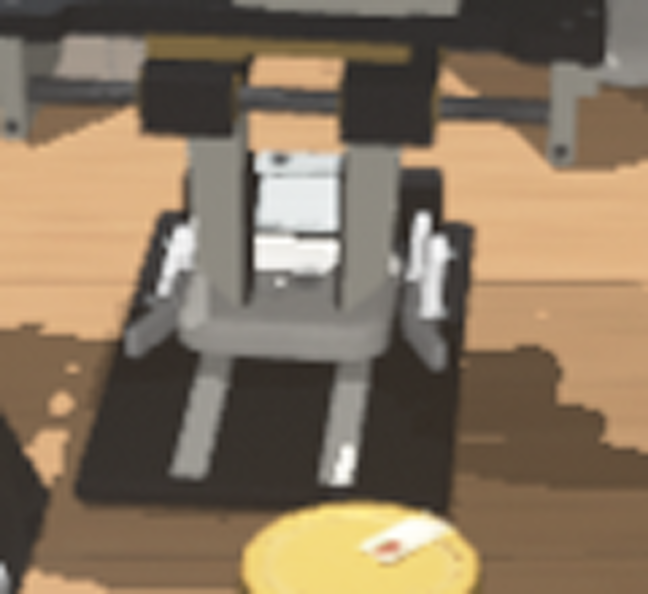

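play_rows --plan '[{"xyz": [-2.5, 0, 0], "turn": [0, 0, 0]}, {"xyz": [-5, 0, 0], "turn": [0, 0, 0]}, {"xyz": [-7.5, 0, 0], "turn": [0, 0, 0]}, {"xyz": [-10, 0, 0], "turn": [0, 0, 0]}, {"xyz": [-10, 0, 0], "turn": [0, 0, 0]}]'

```text
time: 10.1
position: [0.4672, 0.0481, 0.003]
orientation: [[0.091, 0.996, 0.008], [0.996, -0.091, 0.001], [0.002, 0.007, -1.0]]
wrist_force: [-0.3, 6.5, 22.0]
opening: 0.0275
```

```bash

python3 go.py -.00 0 .025 0; python3 sv.py s15
```

```text
shift mm [  5.5   0.1 -36. ] turn [ 0.42 -0.11  0.1 ]
t 10.1 dock xy mm [5.4 0.2] tipz -11.0 F [-0.3  6.5 22. ] open 0.027466220537801612
```

View pics/s15.png

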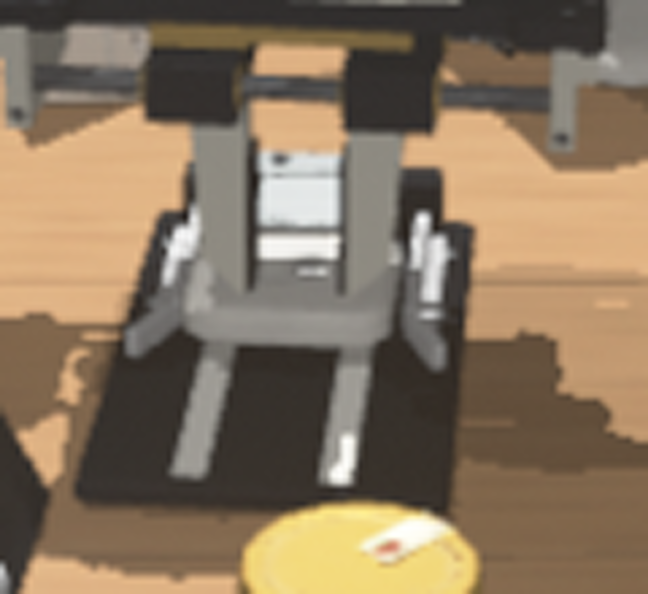

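play_rows --plan '[{"xyz": [-1.5, 0, 0.4], "turn": [0, 0, 0]}, {"xyz": [-3.5, 0, 0.4], "turn": [0, 0, 0]}, {"xyz": [-5.5, 0, 0.4], "turn": [0, 0, 0]}, {"xyz": [-8, 0, 0.4], "turn": [0, 0, 0]}, {"xyz": [-8, 0, 0.4], "turn": [0, 0, 0]}]'

```text
time: 10.57
position: [0.4669, 0.0401, 0.003]
orientation: [[0.09, 0.996, 0.009], [0.996, -0.091, 0.001], [0.002, 0.009, -1.0]]
wrist_force: [0.5, 6.3, 26.0]
opening: 0.0271
```

```bash

python3 go.py -.00 0 .025 0; python3 sv.py s16
```

```text
shift mm [ 13.5  -0.3 -36. ] turn [ 0.49 -0.1   0.11]
t 10.5667 dock xy mm [13.4  0.7] tipz -11.0 F [ 0.5  6.3 26. ] open 0.02713757230097458
```

View pics/s16.png

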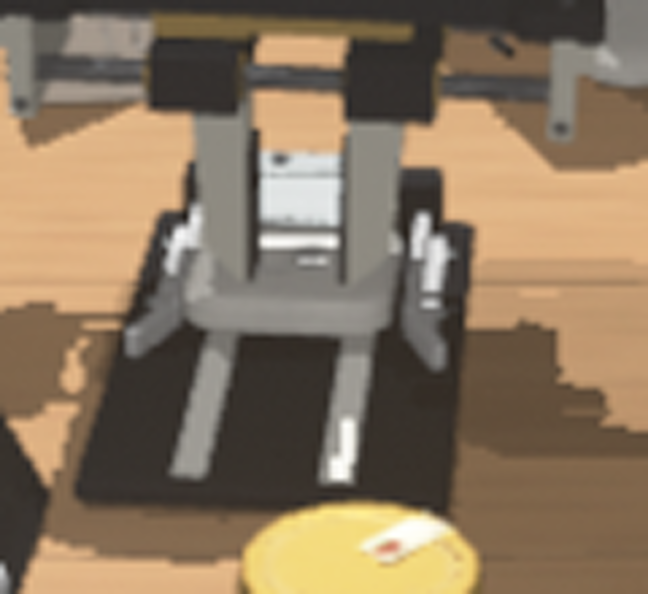

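play_rows --plan '[{"xyz": [-1.5, 0, 0], "turn": [0, 0, 0]}, {"xyz": [-3, 0, 0], "turn": [0, 0, 0]}, {"xyz": [-4.5, 0, 0], "turn": [0, 0, 0]}, {"xyz": [-6, 0, 0], "turn": [0, 0, 0]}, {"xyz": [-6, 0, 0], "turn": [0, 0, 0]}]'

```text
time: 11.03
position: [0.4664, 0.0342, 0.003]
orientation: [[0.09, 0.996, 0.009], [0.996, -0.091, 0.001], [0.002, 0.009, -1.0]]
wrist_force: [0.5, 6.6, 26.7]
opening: 0.0277
```

play_rows --plan '[{"xyz": [-1, 0, 0], "turn": [0, 0, 0]}, {"xyz": [-2, 0, 0], "turn": [0, 0, 0]}, {"xyz": [-2, 0, 0], "turn": [0, 0, 0]}]'

```text
time: 11.28
position: [0.4662, 0.0323, 0.003]
orientation: [[0.09, 0.996, 0.009], [0.996, -0.09, 0.001], [0.002, 0.009, -1.0]]
wrist_force: [-0.3, 8.2, 26.3]
opening: 0.0276
```

```bash

python3 go.py -.00 0 .025 0; python3 sv.py s17
```

```text
shift mm [ 21.3  -0.4 -36. ] turn [ 0.49 -0.1   0.11]
t 11.2833 dock xy mm [21.3  0.7] tipz -11.0 F [-0.3  8.2 26.3] open 0.027567520728556838
```

View pics/s17.png

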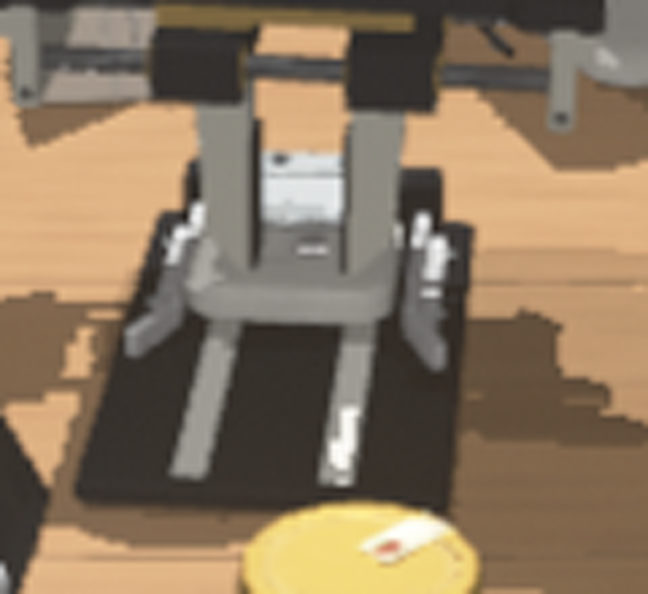

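play_rows --plan '[{"xyz": [-0.7, 0, 0], "turn": [0, 0, 0]}, {"xyz": [-1.5, 0, 0], "turn": [0, 0, 0]}, {"xyz": [-1.5, 0, 0], "turn": [0, 0, 0]}]'

```text
time: 11.58
position: [0.4661, 0.0308, 0.003]
orientation: [[0.09, 0.996, 0.009], [0.996, -0.09, 0.001], [0.002, 0.009, -1.0]]
wrist_force: [0.2, 7.6, 26.0]
opening: 0.0279
```

play_rows --plan '[{"xyz": [-0.7, 0, 0], "turn": [0, 0, 0]}, {"xyz": [-1.5, 0, 0], "turn": [0, 0, 0]}, {"xyz": [-1.5, 0, 0], "turn": [0, 0, 0]}]'

```text
time: 11.83
position: [0.466, 0.0293, 0.003]
orientation: [[0.09, 0.996, 0.009], [0.996, -0.09, 0.001], [0.002, 0.009, -1.0]]
wrist_force: [0.9, 8.0, 26.1]
opening: 0.0276
```

```bash

python3 go.py -.00 0 .025 0; python3 sv.py s18; python3 - <<'E'
from h import *
c=manip.read_camera("side")
im=cv2.resize(c["image"][150:260,190:310],None,fx=5.4,fy=5.4,interpolation=cv2.INTER_CUBIC)
# predicted silhouettes of reader front-bottom edge z=.013, for reader x=35 & 30
for f,(o,y) in {"top":((.46827,.05237),-95.08),"both":((.4673,.0535),-95.3)}.items():
  for rx in(.035,.030):
    P=dockP(o,np.radians(y),[[rx-.034,yy,z] for z in(.012,.022) for yy in(-.026,.026)])
    print(f,rx,np.round((w2p(c,P)-[190,150])*5.4).tolist())
E
```

```text
shift mm [ 24.3  -0.4 -36. ] turn [ 0.49 -0.1   0.11]
t 11.8333 dock xy mm [24.2  0.7] tipz -11.0 F [ 0.9  8.  26.1] open 0.02759258134146537
top 0.035 [[369.0, 320.0], [210.0, 314.0], [369.0, 293.0], [210.0, 287.0]]
top 0.03 [[368.0, 328.0], [208.0, 321.0], [368.0, 300.0], [208.0, 294.0]]
both 0.035 [[372.0, 322.0], [213.0, 316.0], [372.0, 295.0], [212.0, 288.0]]
both 0.03 [[371.0, 329.0], [211.0, 323.0], [371.0, 302.0], [211.0, 295.0]]
```

View pics/s18.png

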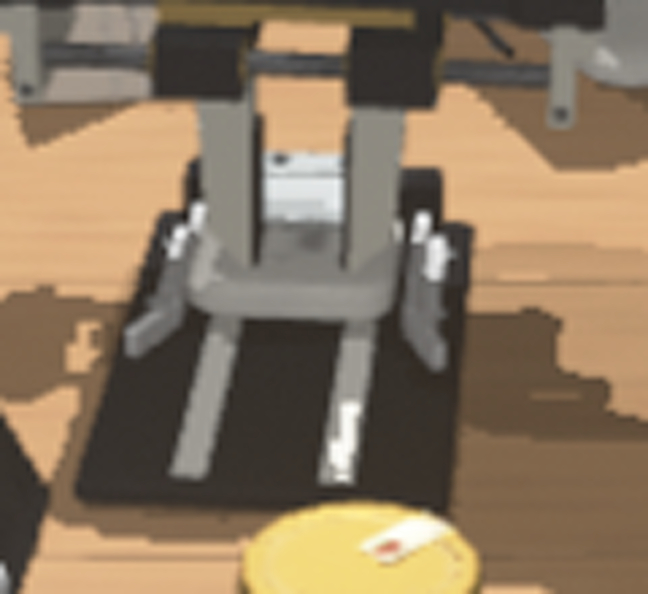

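play_rows --plan '[{"xyz": [-0.7, 0, 0], "turn": [0, 0, 0]}, {"xyz": [-1.5, 0, 0], "turn": [0, 0, 0]}, {"xyz": [-1.5, 0, 0], "turn": [0, 0, 0]}]'

```text
time: 12.18
position: [0.4658, 0.0281, 0.003]
orientation: [[0.091, 0.996, 0.009], [0.996, -0.091, 0.001], [0.002, 0.009, -1.0]]
wrist_force: [0.9, 9.5, 26.0]
opening: 0.0277
```

```bash

python3 go.py -.00 0 .025 0; python3 sv.py s19; python3 - <<'E'
import cv2,numpy as np
for n in("s15","s16","s17","s18","s19"):
    a=cv2.imread(f"pics/{n}.png"); 
    g=cv2.cvtColor(a,cv2.COLOR_BGR2GRAY)
    # bottom edge of the reader between runners, cols 255-320: strongest dark drop
    v=g[:, 255:325].astype(float).mean(1); d=v[290:380]; k=np.argmin(np.diff(cv2.GaussianBlur(d.reshape(-1,1),(1,9),0).ravel())); 
    thr=70; i=np.where(d<thr)[0][0]; j=i-1+(d[i-1]-thr)/(d[i-1]-d[i]); print(n,290+k,290+j)
E
```

```text
shift mm [ 25.5  -0.3 -36. ] turn [ 0.49 -0.12  0.09]
t 12.1833 dock xy mm [25.5  0.7] tipz -11.0 F [ 0.9  9.5 26. ] open 0.02773774087051459
s15 345 347.0661478599222
s16 333 335.5916666666667
s17 322 324.4415274463007
s18 317 319.8339393939394
s19 317 318.70257037943696
```

play_rows --plan '[{"xyz": [-0.7, 0, 0], "turn": [0, 0, 0]}, {"xyz": [-1.5, 0, 0], "turn": [0, 0, 0]}, {"xyz": [-1.5, 0, 0], "turn": [0, 0, 0]}]'

```text
time: 12.48
position: [0.4657, 0.0273, 0.003]
orientation: [[0.091, 0.996, 0.009], [0.996, -0.091, 0.002], [0.003, 0.009, -1.0]]
wrist_force: [1.8, 14.0, 25.9]
opening: 0.028
```

```bash

python3 go.py -.00 0 .025 0; python3 sv.py s20; python3 - <<'E'
import cv2,numpy as np
for n in("s18","s19","s20"):
    a=cv2.imread(f"pics/{n}.png"); 
    g=cv2.cvtColor(a,cv2.COLOR_BGR2GRAY)
    v=g[:, 255:325].astype(float).mean(1); d=v[290:380]
    thr=70; i=np.where(d<thr)[0][0]; j=i-1+(d[i-1]-thr)/(d[i-1]-d[i]); print(n,290+j)
E
```

```text
shift mm [ 26.4  -0.3 -35.9] turn [ 0.49 -0.18  0.06]
t 12.4833 dock xy mm [26.3  0.6] tipz -11.0 F [ 1.8 14.  25.9] open 0.028020642248180048
s18 319.8339393939394
s19 318.70257037943696
s20 318.6795994993742
```

The reader has stopped (its edge row is unchanged) and the horizontal force has risen to 14 N, so it is against the backstop. I'll relax the push a little and lift straight off.

play_rows --plan '[{"xyz": [0.7, 0, 0], "turn": [0, 0, 0]}, {"xyz": [0.7, 0, -1.5], "turn": [0, 0, 0]}, {"xyz": [0.7, 0, -4], "turn": [0, 0, 0]}, {"xyz": [0.7, 0, -12], "turn": [0, 0, 0]}, {"xyz": [0.7, 0, -25], "turn": [0, 0, 0]}]'

```text
time: 12.95
position: [0.4609, 0.0262, 0.0244]
orientation: [[0.09, 0.996, -0.003], [0.996, -0.09, 0.0], [-0.0, -0.003, -1.0]]
wrist_force: [0.4, 0.0, -0.1]
opening: 0.0278
```

play_rows --plan '[{"xyz": [0, 0, -25], "turn": [0, 0, 0]}, {"xyz": [0, 0, -55], "turn": [0, 0, 0]}, {"xyz": [0, 0, -85], "turn": [0, 0, 0]}, {"xyz": [0, 0, -110], "turn": [0, 0, 0]}, {"xyz": [0, 0, -110], "turn": [0, 0, 0]}]'

```text
time: 13.37
position: [0.4646, 0.0256, 0.1397]
orientation: [[0.09, 0.996, 0.008], [0.996, -0.09, -0.001], [-0.0, 0.008, -1.0]]
wrist_force: [0.6, 0.3, 0.3]
opening: 0.0275
```

```bash
python3 go.py -.00 0 .025 0; python3 sv.py s21; python3 - <<'E'
import cv2,numpy as np
from h import *
c=manip.read_camera("top"); cv2.imwrite("pics/t21.png",c["image"])
E
```

```text
shift mm [ 28.1  -0.5 100.7] turn [0.48 0.03 0.14]
t 13.3667 dock xy mm [28.  -0.3] tipz 125.7 F [0.6 0.3 0.3] open 0.0274672591806801
```

View pics/s21.png

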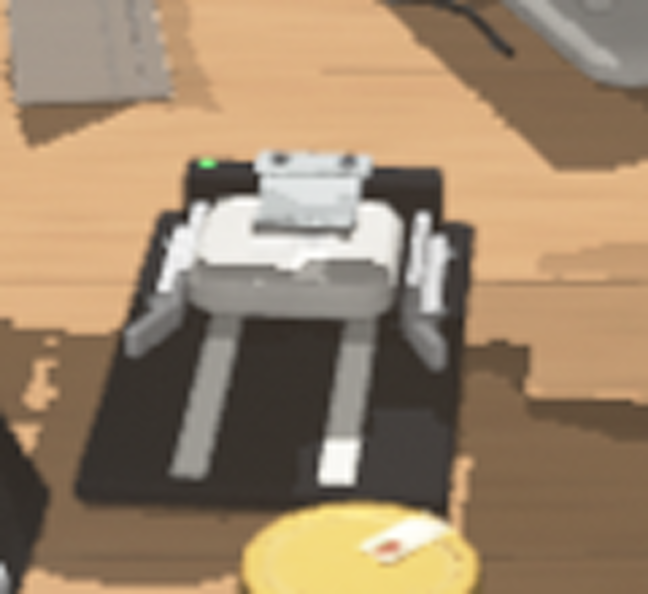

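View pics/t21.png

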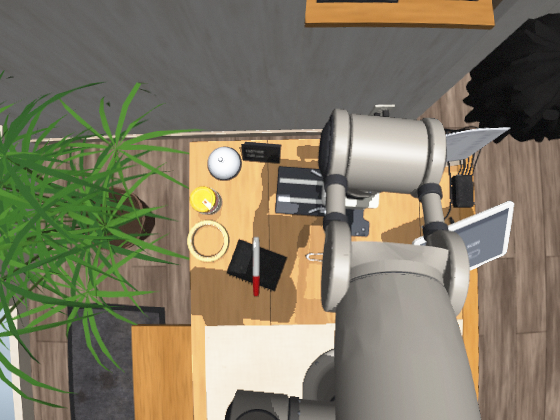

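```bash
python3 - <<'E'
from h import *
c=manip.read_camera("side"); cv2.imwrite("pics/s22.png",c["image"])
a=cv2.resize(c["image"][150:260,190:310],None,fx=5.4,fy=5.4,interpolation=cv2.INTER_CUBIC);g=cv2.cvtColor(a,cv2.COLOR_BGR2GRAY)
d=g[:,255:325].astype(float).mean(1)[290:380];i=np.where(d<70)[0][0];print(290+i-1+(d[i-1]-70)/(d[i-1]-d[i]))
E
```

```text
318.864898989899
```

View pics/s22.png

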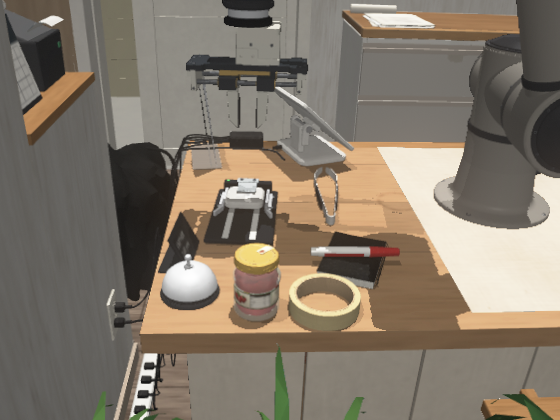

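The side view shows the reader home under the leaf at (245,197). Its front edge row is 318.9 (318.7 while pressed), so it hasn't shifted. The gripper hangs free at about (250,80), and the bell, jar, pad and tape are where they started. Handing in.

```bash
python3 -c "
from station import manip
print(manip.hand_in())"
```

```text
the job is handed in; nothing more can be done
None
```

The card reader is on charge: pressed home under the leaf spring, and handed in at about 13.5 s of the 43 s allowed. The hand-in gave no verdict, so these are my own checks.

**What I did:** I set two slightly open fingertips on the outer half of the reader and slid it in. The slide took out about 4° of skew, with the press rising from 15 N to 26 N. I stopped when the horizontal force rose from about 8 N to 14 N and the reader no longer moved, then lifted straight off.

**Last checks:**
- **Reader:** its front edge sits where it should for home (about 35 mm in, good to 2–3 mm). It moved less than 0.2 mm when I let go. It looks flat under the leaf, which rests on its top.
- **Contacts:** the reader covers them, so I inferred they are pressed down rather than seeing it.
- **Robot and bystanders:** the gripper hung free with wrist force near zero. The bell, jar, pad and tape look unmoved in both views.

**One disagreement:** the robot's height reading did not match the stated geometry. The fingertips met the reader's top, 24 mm above the counter, when the reading put them at about -11 mm, an offset of roughly 35 mm. I relied on the camera and contact force for height, and found no cause for the offset.

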